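# Set the fume-extraction selector and start it

## Robot

A 7-joint arm with a two-finger parallel gripper is mounted at the origin on the work surface. World frame = base frame: x ahead of the robot, y to its left, z up, the work surface at z = 0. Lengths are in mm, angles in rad, forces in N, time in s.
With the tool pointing down it reaches from about 400 to 900 mm from the base axis. Payload 5.5 kg.
Tool frame: the origin (TCP) lies between the finger pads; the fingertips stand ctrl.tcp_to_tips ahead of it and the grasp point (between the pads) lies 8 mm behind it (ctrl.tcp_to_tips is the distance from the TCP to the fingertips, in mm); z points along the fingers, y is the direction in which the jaws open and shut (so a half turn about z gives the same grasp; the last joint's range is limited). The gripper opens to 85 mm and grips with 20 to 120 N. Pads are 22 mm wide; open, the fingers measure 114 mm over their backs; the gripper's body (76 mm by 85 mm) begins 54 mm behind the grasp point. The pads swing forward as they close: fully open they stand 13 mm farther back than shut.
Start: joints at [1.374, 0.501, -0.427, 1.55, 0.221, 1.138, -0.21], TCP at [288.481, -582.476, 242.31] pointing down, gripper open.
Joint ranges: [-2.88, 2.88], [-0.31, 2.03], [-1.54, 1.56], [0.2, 2.42], [-1.41, 4.55], [0.19, 2.02], [-2.57, 2.57]. Speed limits (rad/s): [2.57, 2.57, 3.14, 3.14, 3.14, 3.14, 3.14].

## Interface

Orientations are given as a unit quaternion [x, y, z, w].
In Python, from rig import ctrl gives the robot as it stands.
- The arm moves only by the tool play_rows, never from a script. Its argument "increments" is a list of rows, each an object of numbers: "dx", "dy", "dz": the shift along the world's x, y, z in cm; "yaw": the turn about the world's z in degrees; "hand": the finger opening in cm, from 0 to 8.54. A call has exactly 8 rows; each row shifts and turns the commanded pose from where the row before left it; what a row does not reach is not made up. A row lasts 1/10 s, in which the tool goes at most 50 mm and 8.59 degrees, less where a joint would pass 70% of its speed; a pose out of reach is approached as far as the arm can. A call with a gripper value outside its range is refused whole. The fingers move at their own pace and stop on an object; "grip_force" is the grip in N (left out, the last holds). Time passes only in rows, so rows that do not move let the fingers close, or fill a call up. It gives the time, the measured TCP pose, the force and the opening at its end, in the units of the state.
- ctrl.state(): the state, without advancing time (a new reading comes with each control period).
- ctrl.capture(name): name is "scene" or "top" or "wrist"; returns the picture (400x640x3 uint8, red, green, blue); there is no depth.
- ctrl.camera_model(name): a dict with "camera_matrix" (3x3 intrinsics, pixels), "distortion" ([k1, k2, p1, p2, k3] as OpenCV has them; the pictures are not rectified), "xyz" and "attitude" of the camera in the world. Camera axes: x right, y down, z forward; pixel columns grow to the right and rows downward; lengths in mm; the calibration is good to about 2 mm. A picture is of the moment at which its call begins: read the wrist's pose just before it. camera_model takes no time and is no camera call; for the wrist camera it gives the pose at the moment of the call.
- ctrl.job_done(): hands the job in, once; it reports no verdict.
The state is a dict: "time": time; "joints": joint angles; "joint_vel": joint speeds; "effort": joint torques, N m; "tool_pos": TCP position; "tcp_rot": TCP orientation; "wrist_force": force on the tool from outside, world axes, zero at the start; "moment": the same for the moment, N m; "finger_gap": opening from 0.0 (shut) to 1.0 (fully open).
Only numpy, scipy, OpenCV 4.12 (cv2) and the standard library are available. Lean on these libraries where they do the work, as an engineer would, in place of code of your own. Each camera call takes 0.05 s, during which the arm holds its last target.

## Task

Get the fume extraction ready for welding: with a fingertip against the side of the lever selector on the control box, push the lever clockwise, click by click, until it rests at the fifth of its seven marks (count from the shortest mark), without letting it click on past that mark. Then, with the lever set and not before, press the round start button fully down with a fingertip and let it come up again. Push the lever from one side only, never pinch it, and leave the other things on the box and the bench where they stand.

Things in the scene. Friction and masses are not known exactly. Their poses are not given: they have to be found in the camera images.
- ctrl: Fixed grey steel control box, 220 (x) x 260 (y) x 90 mm on 10 mm feet; its flat level top is 100 mm above the bench. Origin under its centre on the bench; own x to its back, y to its left seen from its front (which faces the robot), z up. On top: the lever selector, axis at own (0, +30) mm, and the start button at own (-65, -85) mm (front right).
- selector (a joint): Lever angle in rad, clockwise from above: 0 at the first mark, 0.524 per click, 2.094 at the fifth, 3.142 at the seventh (stops beyond both ends). At q it points 1.571 - q counterclockwise from the box's own x. A detent of 0.09 N m (2 N at 45 mm) holds it at each mark; past half way it jumps to the next mark by itself, before that it falls back. Starts at the first, second or third mark.
- lever_axis (a point): Point on the selector's vertical turning axis, 21 mm above the box top (mid-height of the lever).
- lever_tip (a point): Outer end of the lever, 66 mm from the axis, 21 mm above the box top. The lever is a black upright bar 18 mm thick, from 18 mm behind the axis to 66 mm ahead of it, from 6 to 36 mm above the box top, with a thin white line on top towards the tip. Its flat round hub has 24 mm radius (14 mm high) and stands on an aluminium disc of 30 mm radius, 4 mm high.
- mark5 (a point): Inner end of the fifth mark on the box top, 72 mm from the selector's axis; the lever's tip must end beside it. Seven flat white marks, 30 degrees apart, fan round the selector: the first (6 mm long) at the box's own +y, then clockwise, each 3 mm longer, the fourth at own +x, to the seventh (24 mm) at own -y.
- lever_rear: The lever's rear side face (74 x 25 x 5 mm grip cheek, origin at its centre): the side to push on to turn the lever clockwise.
- lever_lead: The same on the lever's other side, which leads when it turns clockwise; it need not be touched.
- start (a joint): Travel of the start button in m: 0 up, 0.006 fully down. It springs back; fully down takes 5 N.
- start_top (a point): Centre of the top of the start button, 22 mm above the box top: a round black cap 32 mm across in a dark steel collar (48 mm across, 12 mm high); pressed straight down.
- tray: Fixed aluminium parts tray, 200 (x) x 150 (y) x 50 mm, origin under its centre. Box and tray change places from run to run.
- socket: Loose steel socket standing on the front edge of the box top, 26 mm across, 45 mm tall, origin under its centre. Leave it.
- nozzle: Loose copper welding nozzle standing on the box top's back right corner, 26 mm across, 45 mm tall, origin under its centre. Leave it.
- can: Loose white can, 60 mm across, 150 mm tall, on the bench to the left, origin under its centre.
- jar: Loose jar, 70 mm across, 90 mm tall, on the bench to the right, origin under its centre.
- mug: Loose white mug, 80 mm across, 95 mm tall, on the bench near the robot, origin under its centre.
- wrench: Loose wrench, 180 mm long, flat on the bench at the back.
- hammer: Loose hammer lying on the bench near the robot, to the right.

How it is judged:
By the outcome, as a careful person would: the job done as asked, in the order asked, and still so for the second after the job is handed in, with the robot touching nothing.
It also fails if it takes over 54 s, if anything falls off the work surface, if the arm or the gripper's body presses on something with over 40 N, if the wrist force passes 120 N, or if a joint passes its speed limit or range.

## Working session

There is one attempt and no reset: what is moved stays moved. The work goes in short steps, Python scripts to look and compute and a tool call to move; the robot and the scene stay as the last step left them, time stands still between calls to the robot, and variables do not carry over. Pictures are saved under pics/ and viewed, and the job is handed in when it is done.

Besides the shell and the picture viewer there is one more tool, called after ">>>" as name(argument=value, ...) on one line, values as JSON. play_rows: Moves the arm, as the interface text tells. Its arguments: {"type":"object","properties":{"increments":{"type":"array"},"grip_force":{"type":"number"}},"required":["increments"]}

```bash
ls; mkdir -p pics
python3 - <<'E'
from rig import ctrl
import cv2,numpy as np
print(ctrl.state(), ctrl.tcp_to_tips)
for n in ("scene","top"):
    m=ctrl.camera_model(n);print(n,m)
    cv2.imwrite(f"pics/{n}0.png",cv2.cvtColor(ctrl.capture(n),cv2.COLOR_RGB2BGR))
E
```

```text
pics
{'time': 0.0, 'joints': array([ 1.37423716,  0.50186997, -0.42673234,  1.55146795,  0.22079427,
        1.13831011, -0.21032013]), 'joint_vel': array([ 0.00096325,  0.00014053, -0.00093739,  0.00079246, -0.0009954 ,
       -0.00101377, -0.00015183]), 'effort': array([ 1.79641006e-04, -5.69520235e+01, -5.81614271e+00, -2.80940598e+01,
        1.05877110e-02,  1.21013587e-02,  1.13673870e-06]), 'tool_pos': array([ 288.04909773, -581.92182263,  241.23279789]), 'tcp_rot': array([ 9.73695143e-01,  2.27852503e-01, -2.06230209e-04, -9.80980688e-04]), 'wrist_force': array([ 0.29688076,  0.13090385, -0.65554264]), 'moment': array([ 0.00232489, -0.02737573,  0.01948564]), 'finger_gap': 0.9999443415962094} 11.0
scene {'camera_matrix': array([[465.96562762,   0.        , 317.68889067],
       [  0.        , 465.96562762, 209.39604268],
       [  0.        ,   0.        ,   1.        ]]), 'distortion': array([-0.02883433,  0.        ,  0.        ,  0.        ,  0.        ]), 'xyz': array([1021.88243836,  768.85240316,  803.8828085 ]), 'attitude': array([ 0.25094338,  0.86023832, -0.42643825, -0.12315791])}
top {'camera_matrix': array([[369.21176949,   0.        , 318.83804012],
       [  0.        , 369.21176949, 204.99641911],
       [  0.        ,   0.        ,   1.        ]]), 'distortion': array([-0.03372692,  0.        ,  0.        ,  0.        ,  0.        ]), 'xyz': array([ 456.76373533,   17.39053268, 1031.69344325]), 'attitude': array([ 0.71302869, -0.70025668,  0.03137311, -0.01569685])}
```

View pics/top0.png

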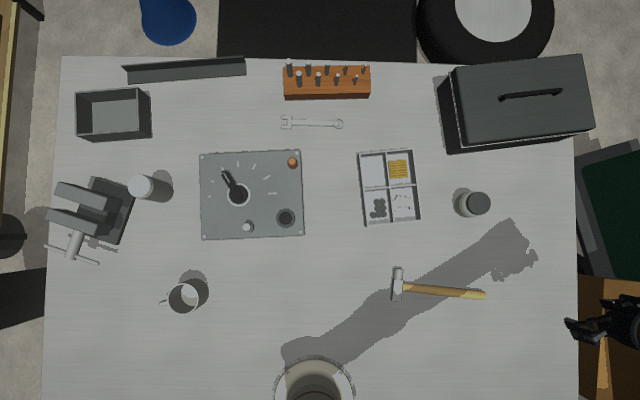

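View pics/scene0.png

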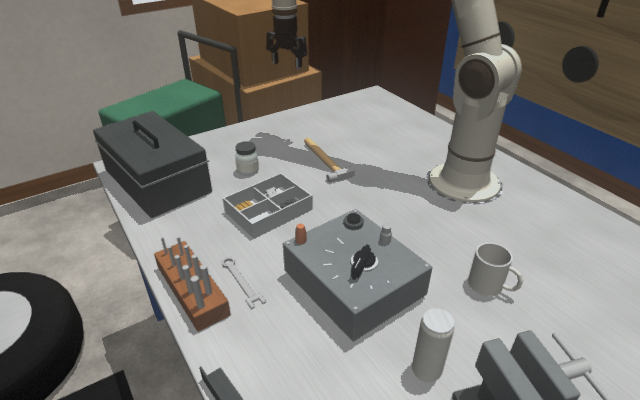

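The top view shows the box at about (200–304, 150–240), lever axis near (238,194) with its tip near (224,171), button near (285,218), and socket near (249,227). The nozzle is near (292,162).

```bash
cat > h.py <<'E'
from rig import ctrl
import cv2,numpy as np
from scipy.spatial.transform import Rotation as R
def ray(m,px):
    p=cv2.undistortPoints(np.array(px,float).reshape(-1,1,2),m["camera_matrix"],m["distortion"]).reshape(-1,2)
    d=np.c_[p,np.ones(len(p))]@R.from_quat(m["attitude"]).as_matrix().T
    return m["xyz"],d
def onz(m,px,z):
    o,d=ray(m,px); return o+d*((z-o[2])/d[:,2])[:,None]
def proj(m,P):
    r=R.from_quat(m["attitude"]).as_matrix().T
    return cv2.projectPoints(np.array(P,float).reshape(-1,1,3),cv2.Rodrigues(r)[0],-r@m["xyz"],m["camera_matrix"],m["distortion"])[0].reshape(-1,2)
E
python3 - <<'E'
from h import *
im=cv2.imread("pics/top0.png"); c=im[140:250,190:315]
cv2.imwrite("pics/topcrop.png",cv2.resize(c,None,fx=6,fy=5.4 and 6,interpolation=cv2.INTER_CUBIC)[:600])
im=cv2.imread("pics/scene0.png"); c=im[200:340,275:440]
cv2.imwrite("pics/scrop.png",cv2.resize(c,None,fx=4,fy=4,interpolation=cv2.INTER_CUBIC))
m=ctrl.camera_model("top")
print(onz(m,[(200,154),(301,149),(304,235),(202,240)],100))
E
```

```text
[[643.43925568 301.97921834 100.        ]
 [661.58006631  45.3191287  100.        ]
 [442.78104371  33.26336681 100.        ]
 [425.70207393 288.45355351 100.        ]]
```

View pics/topcrop.png

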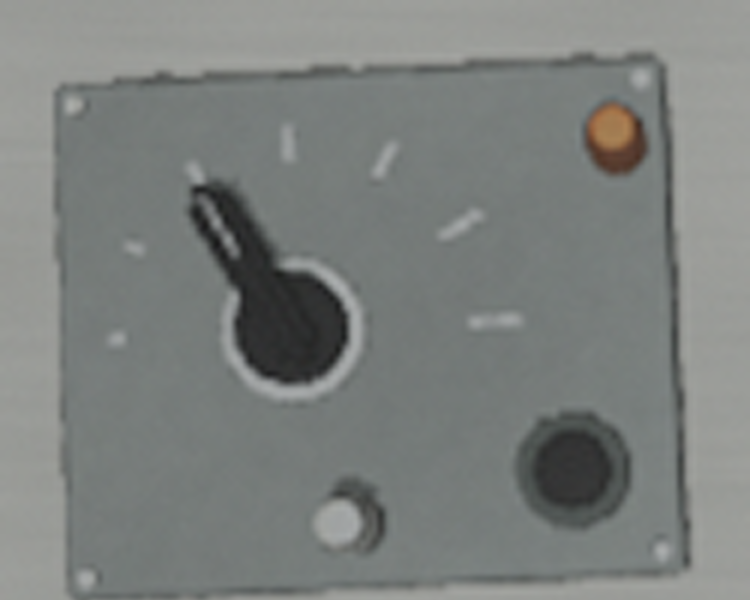

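View pics/scrop.png

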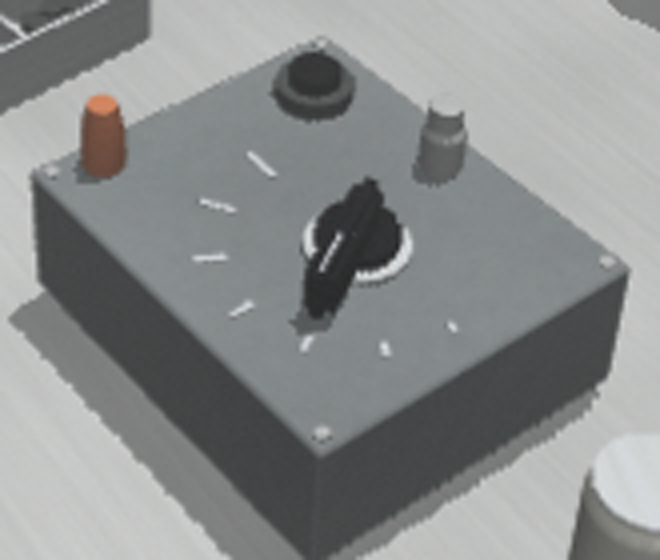

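The crop shows the lever at the third mark: its tip is beside the mark at crop (195,172). The disc centre is at crop (292,328) and the button centre at (573,468). Next I fit the box pose from the mark centroids.

```bash
cat >> h.py <<'E'
def fit2(A,B):
    a=A-A.mean(0);b=B-B.mean(0);s=(a[:,0]*b[:,1]-a[:,1]*b[:,0]).sum();c=(a*b).sum();t=np.arctan2(s,c)
    Q=np.array([[np.cos(t),-np.sin(t)],[np.sin(t),np.cos(t)]]);o=B.mean(0)-Q@A.mean(0)
    return t,o,B-(A@Q.T+o)
E
python3 - <<'E'
from h import *
for n,z in (("top",4),):
    im=cv2.imread(f"pics/{n}0.png");m=ctrl.camera_model(n)
    g=cv2.cvtColor(im,cv2.COLOR_BGR2GRAY)
    roi=np.zeros_like(g);roi[157:200,205:282]=1
    bg=cv2.medianBlur(g,21)
    w=np.clip(g.astype(int)-bg-14,0,200)*roi
    N,l,st,ce=cv2.connectedComponentsWithStats((w>0).astype('uint8'),connectivity=8)
    for i in range(1,N):
        ys,xs=np.where(l==i);ww=w[ys,xs]
        if len(ys)<2: continue
        c=(xs@ww/ww.sum(),ys@ww/ww.sum())
        print(i,len(ys),np.round(c,2),onz(m,[c],100)[0].round(1))
E
```

```text
1 12 [237.49 163.58] [620.6 205.8 100. ]
2 12 [253.59 166.26] [614.6 164.8 100. ]
3 7 [222.04 168.2 ] [608.1 244.6 100. ]
4 18 [266.26 177.02] [587.7 131.9 100. ]
5 6 [211.96 180.91] [575.1 268.9 100. ]
7 60 [244.78 189.11] [555.8 185.3 100. ]
8 24 [227.89 193.82] [543.  227.5 100. ]
9 18 [272.21 192.93] [547.4 115.7 100. ]
10 7 [209.11 195.98] [536.7 274.7 100. ]
```

```bash
cat > pose.py <<'E'
from h import *
W=np.array([[536.7,274.7],[575.1,268.9],[608.1,244.6],[620.6,205.8],[614.6,164.8],[587.7,131.9],[547.4,115.7]])
k=np.arange(7);r=72+(6+3*k)/2;a=np.pi/2-k*np.pi/6
A=np.c_[r*np.cos(a),30+r*np.sin(a)]
t,o,res=fit2(A,W)
Q=np.array([[np.cos(t),-np.sin(t)],[np.sin(t),np.cos(t)]])
def b2w(x,y): return Q@np.array([x,y])+o
E
python3 - <<'E'
from pose import *
print(t,o,res.round(1))
for n,x,y in (("axis",0,30),("btn",-65,-85),("c",110,130),("c",110,-130),("c",-110,-130),("c",-110,130)): print(n,b2w(x,y).round(1))
mt=ctrl.camera_model("top");ms=ctrl.camera_model("scene")
px=lambda u,v:((u+.5)/6-.5+190,(v+.5)/6-.5+140)
print("btn top seen",onz(mt,[px(573,468)],122)[0].round(1),"collar",onz(mt,[px(573,470)],112)[0].round(1))
print("disc",onz(mt,[px(292,328)],106)[0].round(1),"socket",onz(mt,[px(338,522)],145)[0].round(1),"nozzle",onz(mt,[px(613,128)],145)[0].round(1))
s=lambda u,v:((u+.5)/4-.5+275,(v+.5)/4-.5+200)
print("scene btn",onz(ms,[s(315,75)],122)[0].round(1),"socket",onz(ms,[s(446,103)],145)[0].round(1),"noz",onz(ms,[s(102,105)],145)[0].round(1))
print("scene marks 1,7",onz(ms,[s(452,327),s(262,164)],100).round(1))
print("can top",onz(mt,[(139,187)],150))
E
```

```text
0.06870718046077769 [543.93450879 170.31219201] [[-0.  -0.4]
 [-0.4 -0.1]
 [ 1.5  0.8]
 [-0.6  0.1]
 [-0.   0.1]
 [-0.2  0.1]
 [-0.2 -0.7]]
axis [541.9 200.2]
btn [484.9  81.1]
c [644.8 307.6]
c [662.6  48.2]
c [443.1  33.1]
c [425.3 292.5]
btn top seen [485.   80.2 122. ] collar [484.5  80.9 112. ]
disc [541.9 200.1 106. ] socket [461.1 171.7 145. ] nozzle [621.9  65.8 145. ]
scene btn [490.6  87.6 122. ] socket [461.7 170.4 145. ] noz [624.3  68.4 145. ]
scene marks 1,7 [[537.2 274.5 100. ]
 [547.2 115.8 100. ]]
can top [[550.81284304 429.79276592 150.        ]]
```

Box fit residuals are about 1 mm, the top and scene views agree, and the button lands at (485,81). The lever is at mark 3, so it needs two clicks. I'll move over with the fingers shut.

>>> play_rows(increments=[{"dx":1.1,"dy":3.5,"dz":0,"yaw":0.5,"hand":0},{"dx":1.1,"dy":3.5,"dz":0,"yaw":0.5,"hand":0},{"dx":1.1,"dy":3.5,"dz":0,"yaw":0.5,"hand":0},{"dx":1.1,"dy":3.5,"dz":0,"yaw":0.5,"hand":0},{"dx":1.1,"dy":3.5,"dz":0,"yaw":0.5,"hand":0},{"dx":1.1,"dy":3.5,"dz":0,"yaw":0.5,"hand":0},{"dx":1.1,"dy":3.5,"dz":0,"yaw":0.5,"hand":0},{"dx":1.1,"dy":3.5,"dz":0,"yaw":0.5,"hand":0}], grip_force=40)

```text
time: 0.9
tool_pos: [376.4, -300.9, 242.1]
tcp_rot: [0.965, 0.262, -0.0, -0.0]
wrist_force: [2.2, 0.4, 0.4]
finger_gap: -0.0
```

>>> play_rows(increments=[{"dx":1.1,"dy":3.5,"dz":0,"yaw":0.5,"hand":0},{"dx":1.1,"dy":3.5,"dz":0,"yaw":0.5,"hand":0},{"dx":1.1,"dy":3.5,"dz":0,"yaw":0.5,"hand":0},{"dx":1.1,"dy":3.5,"dz":0,"yaw":0.5,"hand":0},{"dx":1.1,"dy":3.5,"dz":0,"yaw":0.5,"hand":0},{"dx":1.1,"dy":3.5,"dz":0,"yaw":0.5,"hand":0},{"dx":1.1,"dy":3.5,"dz":0,"yaw":0.5,"hand":0},{"dx":1.1,"dy":3.5,"dz":0,"yaw":0,"hand":0}])

```text
time: 1.7
tool_pos: [464.4, -21.2, 242.2]
tcp_rot: [0.957, 0.291, -0.0, 0.0]
wrist_force: [1.0, 0.6, -0.1]
finger_gap: 0.0
```

>>> play_rows(increments=[{"dx":1.2,"dy":3.5,"dz":0,"yaw":0,"hand":0},{"dx":1.2,"dy":3.5,"dz":0,"yaw":0,"hand":0},{"dx":1.2,"dy":3.5,"dz":0,"yaw":0,"hand":0},{"dx":1.2,"dy":3.5,"dz":0,"yaw":0,"hand":0},{"dx":1.2,"dy":3.5,"dz":0,"yaw":0,"hand":0},{"dx":1.2,"dy":3.5,"dz":0,"yaw":0,"hand":0},{"dx":1.2,"dy":3.5,"dz":0,"yaw":0,"hand":0},{"dx":1.0,"dy":4.2,"dz":0,"yaw":0,"hand":0}])

```text
time: 2.5
tool_pos: [559.3, 264.3, 241.5]
tcp_rot: [0.957, 0.29, -0.001, 0.001]
wrist_force: [1.7, -0.1, -0.2]
finger_gap: -0.001
```

>>> play_rows(increments=[{"dz":-2},{"dz":-2},{"dz":-2},{"dz":-2},{"dz":-1.6},{"dz":-1},{"dz":-1},{"dz":0}])

```text
schema error: expected keys dx, dy, dz, yaw, hand
```

Run:
```python
from h import *
s=ctrl.state();print(s["time"],s["tool_pos"],s["wrist_force"])
a=cv2.cvtColor(ctrl.capture("wrist"),cv2.COLOR_RGB2BGR)
b=cv2.cvtColor(ctrl.capture("scene"),cv2.COLOR_RGB2BGR)[160:340,260:460]
cv2.imwrite("pics/w1.png",a);cv2.imwrite("pics/s1.png",cv2.resize(b,None,fx=3.3,fy=3.3))
```

```text
2.5 [559.30547659 264.3427617  241.51183776] [ 1.74237942 -0.11524536 -0.22808312]
```

View pics/w1.png

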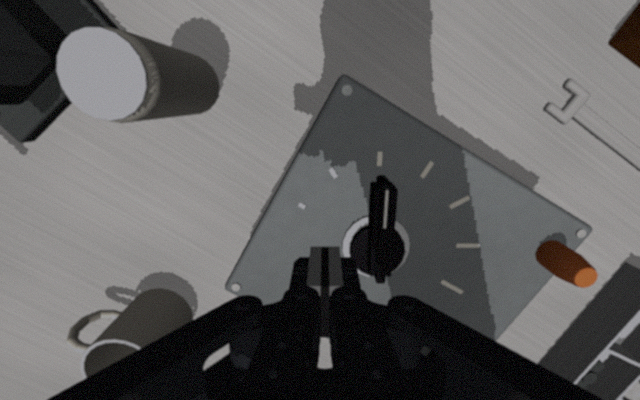

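View pics/s1.png

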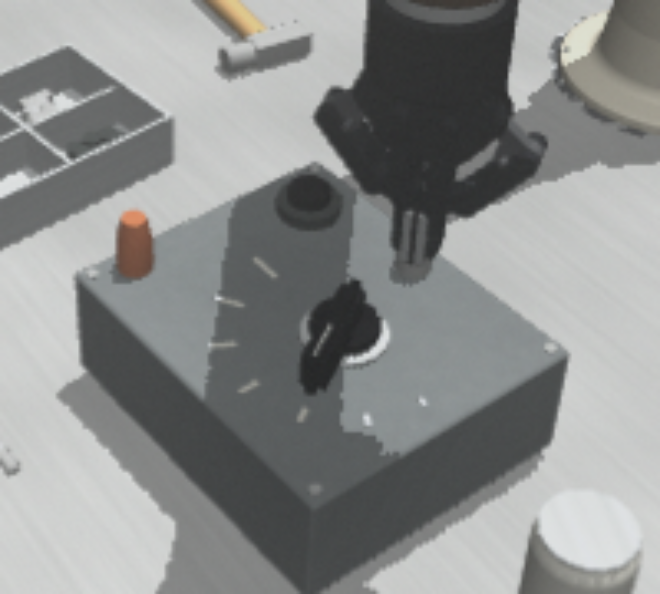

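The move was refused for missing keys. The pictures show the shut fingers to the left of the lever (rear side), with the lever parallel to the tool x axis at (383,215) in the wrist view. Now I'll descend.

>>> play_rows(increments=[{"dx":0,"dy":0,"dz":-2,"yaw":0,"hand":0},{"dx":0,"dy":0,"dz":-2,"yaw":0,"hand":0},{"dx":0,"dy":0,"dz":-2,"yaw":0,"hand":0},{"dx":0,"dy":0,"dz":-2,"yaw":0,"hand":0},{"dx":0,"dy":0,"dz":-1.6,"yaw":0,"hand":0},{"dx":0,"dy":0,"dz":-1,"yaw":0,"hand":0},{"dx":0,"dy":0,"dz":-1,"yaw":0,"hand":0},{"dx":0,"dy":0,"dz":0,"yaw":0,"hand":0}])

```text
time: 3.4
tool_pos: [557.9, 264.0, 125.1]
tcp_rot: [0.957, 0.291, -0.001, 0.0]
wrist_force: [0.2, 0.2, 0.6]
finger_gap: -0.0
```

```bash
cat > snap.py <<'E'
import sys
from h import *
n=sys.argv[1]
s=ctrl.state();print(s["time"],s["tool_pos"].round(1),s["wrist_force"].round(2))
a=cv2.cvtColor(ctrl.capture("wrist"),cv2.COLOR_RGB2BGR)
b=cv2.cvtColor(ctrl.capture("scene"),cv2.COLOR_RGB2BGR)[160:340,260:460]
o=np.hstack([cv2.resize(a[:,120:520],(400,400)),cv2.resize(b,(400,360),interpolation=cv2.INTER_CUBIC)[:400] if 0 else cv2.copyMakeBorder(cv2.resize(b,(400,360),interpolation=cv2.INTER_CUBIC),0,40,0,0,cv2.BORDER_CONSTANT)])
cv2.imwrite(f"pics/{n}.png",o)
E
python3 snap.py p2
python3 - <<'E'
import sys;sys.path.insert(0,'.')
import numpy as np
ax=np.array([541.9,200.2]);r=50
for d in (23.5,):
  for th in (34,26,18,10,4,0,-4,-8,-11,-14,-18,-22):
    t=np.radians(th);u=np.array([np.cos(t),np.sin(t)]);n=np.array([-u[1],u[0]])
    print(th,(ax+r*u+d*n).round(1))
E
```

```text
3.4 [557.9 264.  125.1] [0.16 0.24 0.57]
34 [570.2 247.6]
26 [576.5 243.2]
18 [582.2 238. ]
10 [587.1 232. ]
4 [590.1 227.1]
0 [591.9 223.7]
-4 [593.4 220.2]
-8 [594.7 216.5]
-11 [595.5 213.7]
-14 [596.1 210.9]
-18 [596.7 207.1]
-22 [597.1 203.3]
```

View pics/p2.png

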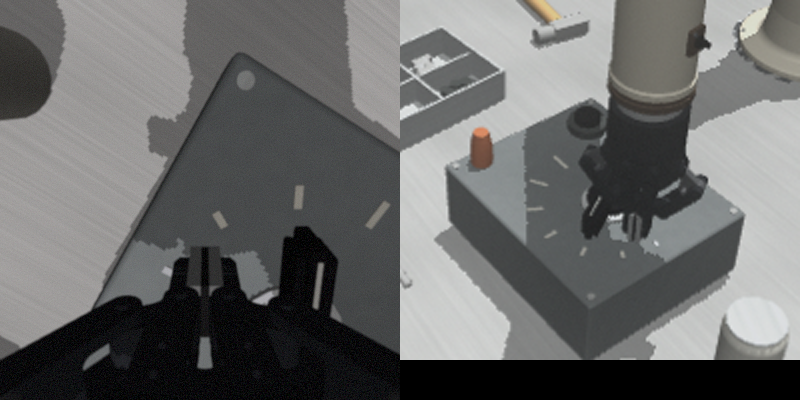

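The shut tips stand to the left of the lever, with a clear gap on its rear side. Now I'll approach square to the lever face.

>>> play_rows(increments=[{"dx":0.2,"dy":-0.3,"dz":0,"yaw":0,"hand":0},{"dx":0.2,"dy":-0.3,"dz":0,"yaw":0,"hand":0},{"dx":0.2,"dy":-0.3,"dz":0,"yaw":0,"hand":0},{"dx":0.2,"dy":-0.3,"dz":0,"yaw":0,"hand":0},{"dx":0.2,"dy":-0.3,"dz":0,"yaw":0,"hand":0},{"dx":0.1,"dy":-0.1,"dz":0,"yaw":0,"hand":0},{"dx":0,"dy":0,"dz":0,"yaw":0,"hand":0},{"dx":0,"dy":0,"dz":0,"yaw":0,"hand":0}])

```text
time: 4.3
tool_pos: [569.4, 248.7, 126.3]
tcp_rot: [0.957, 0.291, -0.0, -0.0]
wrist_force: [0.6, 0.3, -0.5]
finger_gap: -0.002
```

>>> play_rows(increments=[{"dx":0.1,"dy":-0.15,"dz":0,"yaw":0,"hand":0},{"dx":0.1,"dy":-0.15,"dz":0,"yaw":0,"hand":0},{"dx":0.1,"dy":-0.15,"dz":0,"yaw":0,"hand":0},{"dx":0,"dy":0,"dz":0,"yaw":0,"hand":0},{"dx":0,"dy":0,"dz":0,"yaw":0,"hand":0},{"dx":0,"dy":0,"dz":0,"yaw":0,"hand":0},{"dx":0,"dy":0,"dz":0,"yaw":0,"hand":0},{"dx":0,"dy":0,"dz":0,"yaw":0,"hand":0}])

```text
time: 5.1
tool_pos: [572.5, 244.2, 126.3]
tcp_rot: [0.957, 0.291, 0.0, -0.0]
wrist_force: [-0.5, 0.4, -1.1]
finger_gap: -0.002
```

```bash
python3 snap.py p3
```

```text
5.1 [572.5 244.2 126.3] [-0.49  0.43 -1.13]
```

View pics/p3.png

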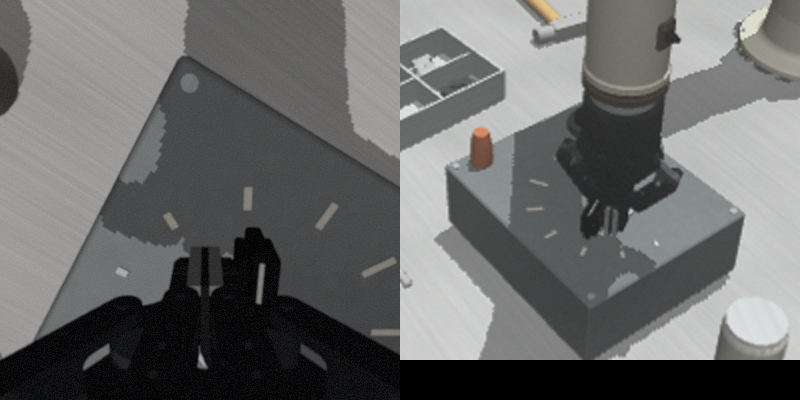

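>>> play_rows(increments=[{"dx":0.2,"dy":-0.3,"dz":0,"yaw":0,"hand":0},{"dx":0.28,"dy":-0.24,"dz":0,"yaw":-4,"hand":0},{"dx":0.27,"dy":-0.25,"dz":0,"yaw":-4,"hand":0},{"dx":0.12,"dy":-0.14,"dz":0,"yaw":-2,"hand":0},{"dx":0.12,"dy":-0.14,"dz":0,"yaw":-2,"hand":0},{"dx":0,"dy":0,"dz":0,"yaw":0,"hand":0},{"dx":0,"dy":0,"dz":0,"yaw":0,"hand":0},{"dx":0,"dy":0,"dz":0,"yaw":0,"hand":0}])

```text
time: 6.0
tool_pos: [582.2, 233.3, 126.3]
tcp_rot: [0.982, 0.19, -0.0, 0.0]
wrist_force: [-0.5, 0.5, 0.0]
finger_gap: 0.0
```

```bash
python3 snap.py p4
```

```text
6.0 [582.2 233.3 126.3] [-0.46  0.52  0.05]
```

View pics/p4.png

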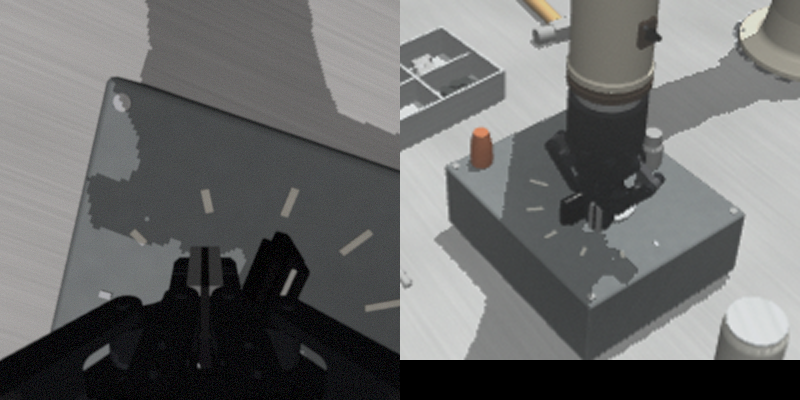

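The wrist view shows the lever now pointing at the fourth mark (290,202): one click. I'll repeat the same arc, turned 30° about the axis, slowly.

>>> play_rows(increments=[{"dx":0.23,"dy":-0.29,"dz":0,"yaw":-4,"hand":0},{"dx":0.2,"dy":-0.3,"dz":0,"yaw":-4,"hand":0},{"dx":0.17,"dy":-0.32,"dz":0,"yaw":-4,"hand":0},{"dx":0.16,"dy":-0.33,"dz":0,"yaw":-4,"hand":0},{"dx":0.07,"dy":-0.17,"dz":0,"yaw":-2,"hand":0},{"dx":0.06,"dy":-0.17,"dz":0,"yaw":-2,"hand":0},{"dx":0,"dy":0,"dz":0,"yaw":0,"hand":0},{"dx":0,"dy":0,"dz":0,"yaw":0,"hand":0}])

```text
time: 6.9
tool_pos: [591.3, 217.9, 126.4]
tcp_rot: [1.0, 0.017, 0.0, -0.0]
wrist_force: [0.7, 2.3, -1.2]
finger_gap: 0.001
```

```bash
python3 snap.py p5
```

```text
6.9 [591.3 217.9 126.4] [ 0.66  2.25 -1.17]
```

View pics/p5.png

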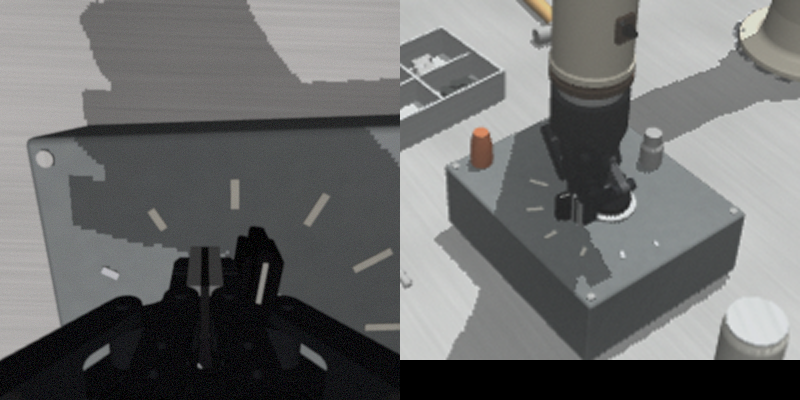

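The finger is touching the lever with 2.3 N, and the lever is just starting to leave mark 4. I'll continue in 2° steps.

>>> play_rows(increments=[{"dx":0.06,"dy":-0.17,"dz":0,"yaw":-2,"hand":0},{"dx":0.05,"dy":-0.17,"dz":0,"yaw":-2,"hand":0},{"dx":0.05,"dy":-0.18,"dz":0,"yaw":-2,"hand":0},{"dx":0.04,"dy":-0.18,"dz":0,"yaw":-2,"hand":0},{"dx":0.03,"dy":-0.18,"dz":0,"yaw":-2,"hand":0},{"dx":0,"dy":0,"dz":0,"yaw":0,"hand":0},{"dx":0,"dy":0,"dz":0,"yaw":0,"hand":0},{"dx":0,"dy":0,"dz":0,"yaw":0,"hand":0}])

```text
time: 7.8
tool_pos: [593.5, 208.8, 126.3]
tcp_rot: [0.997, -0.071, -0.0, 0.0]
wrist_force: [0.5, -0.3, 1.0]
finger_gap: 0.002
```

```bash
python3 snap.py p6
```

```text
7.8 [593.5 208.8 126.3] [ 0.49 -0.33  0.95]
```

View pics/p6.png

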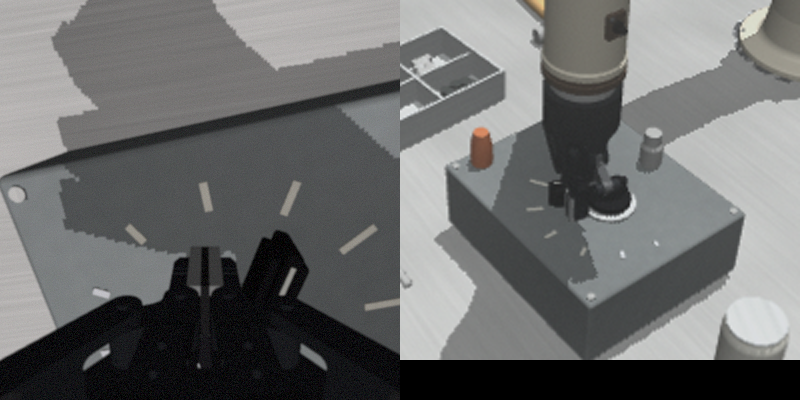

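The lever jumped to the next mark (290,198) and the force is gone. I'll back away from it, lift, and verify before the button.

>>> play_rows(increments=[{"dx":0,"dy":0.7,"dz":0,"yaw":0,"hand":0},{"dx":0,"dy":0.8,"dz":0,"yaw":0,"hand":0},{"dx":0,"dy":0,"dz":1,"yaw":0,"hand":0},{"dx":0,"dy":0,"dz":2,"yaw":0,"hand":0},{"dx":0,"dy":0,"dz":3,"yaw":0,"hand":0},{"dx":0,"dy":0,"dz":3,"yaw":0,"hand":0},{"dx":-1,"dy":0,"dz":1,"yaw":0,"hand":0},{"dx":-1,"dy":0,"dz":0,"yaw":0,"hand":0}])

```text
time: 8.7
tool_pos: [573.9, 224.7, 228.5]
tcp_rot: [0.997, -0.071, 0.002, -0.001]
wrist_force: [-0.2, 0.2, 0.1]
finger_gap: -0.003
```

>>> play_rows(increments=[{"dx":-1.5,"dy":-2,"dz":0,"yaw":0,"hand":0},{"dx":-1.5,"dy":-2,"dz":0,"yaw":0,"hand":0},{"dx":-1.5,"dy":-2,"dz":0,"yaw":0,"hand":0},{"dx":-1.5,"dy":-2,"dz":0,"yaw":0,"hand":0},{"dx":-1.5,"dy":-2,"dz":0,"yaw":0,"hand":0},{"dx":-1.4,"dy":-2,"dz":0,"yaw":0,"hand":0},{"dx":0,"dy":-2.2,"dz":0,"yaw":0,"hand":0},{"dx":0,"dy":0,"dz":0,"yaw":0,"hand":0}])

```text
time: 9.5
tool_pos: [482.5, 78.0, 224.8]
tcp_rot: [0.997, -0.073, -0.001, 0.001]
wrist_force: [-0.0, -0.5, 0.0]
finger_gap: -0.0
```

```bash
python3 snap.py p7
python3 - <<'E'
from h import *
a=cv2.cvtColor(ctrl.capture("top"),cv2.COLOR_RGB2BGR)[140:250,190:315]
cv2.imwrite("pics/t7.png",cv2.resize(a,None,fx=5,fy=5,interpolation=cv2.INTER_CUBIC))
E
```

```text
9.5 [482.5  78.  224.8] [-0.03 -0.53  0.02]
```

View pics/p7.png

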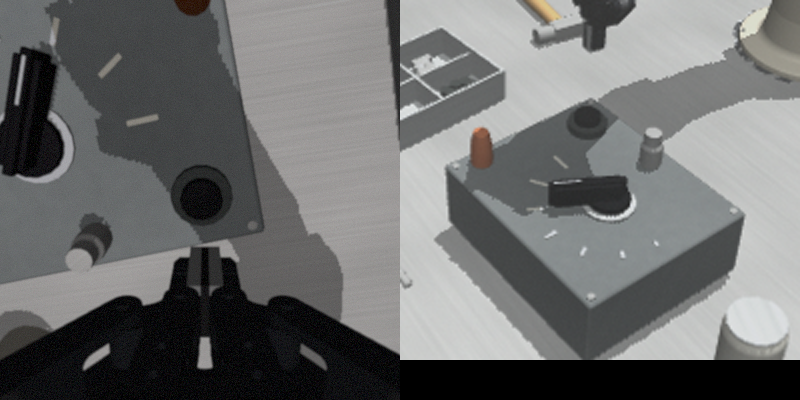

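View pics/t7.png

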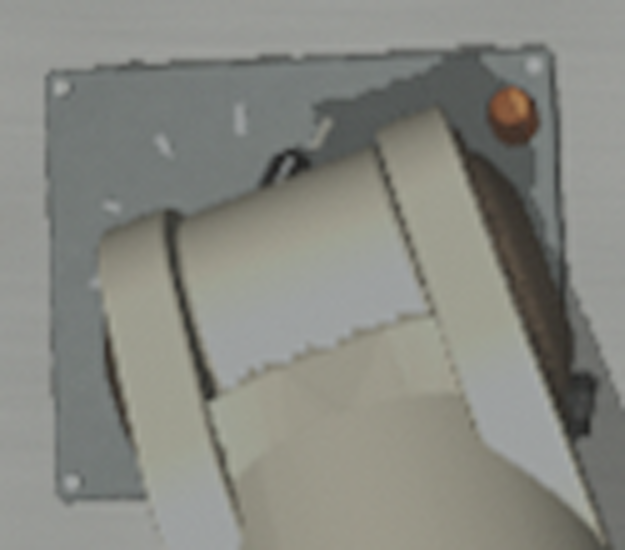

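The top view shows the lever tip beside the mark at crop (320,132). That is the fifth mark, matching its first-picture position, and the socket and nozzle are still standing. Next, a ray check of the button from the wrist view at (322,199).

Run:
```python
from h import *
m=ctrl.camera_model("wrist")
s=ctrl.state();print(s["tool_pos"])
print(onz(m,[(322,199)],122), onz(m,[(152+120-120+0,152)],100)[0])
print(onz(m,[(120+202,195)],112))
```

```text
[483.75378993  82.35683762 225.6708983 ]
[[488.20901804  83.52004309 122.        ]] [538.026049   209.75434683 100.        ]
[[488.4413458   83.55203319 112.        ]]
```

>>> play_rows(increments=[{"dx":0.2,"dy":0,"dz":-2,"yaw":0,"hand":0},{"dx":0,"dy":0,"dz":-2,"yaw":0,"hand":0},{"dx":0,"dy":0,"dz":-2,"yaw":0,"hand":0},{"dx":0,"dy":0,"dz":-1.5,"yaw":0,"hand":0},{"dx":0,"dy":0,"dz":-1,"yaw":0,"hand":0},{"dx":0,"dy":0,"dz":0,"yaw":0,"hand":0},{"dx":0,"dy":0,"dz":0,"yaw":0,"hand":0},{"dx":0,"dy":0,"dz":0,"yaw":0,"hand":0}])

```text
time: 10.45
tool_pos: [487.2, 82.2, 142.1]
tcp_rot: [0.997, -0.071, 0.001, -0.0]
wrist_force: [0.3, 0.2, -0.5]
finger_gap: 0.001
```

```bash
python3 snap.py p8
```

```text
10.45 [487.2  82.2 142.1] [ 0.31  0.16 -0.46]
```

View pics/p8.png

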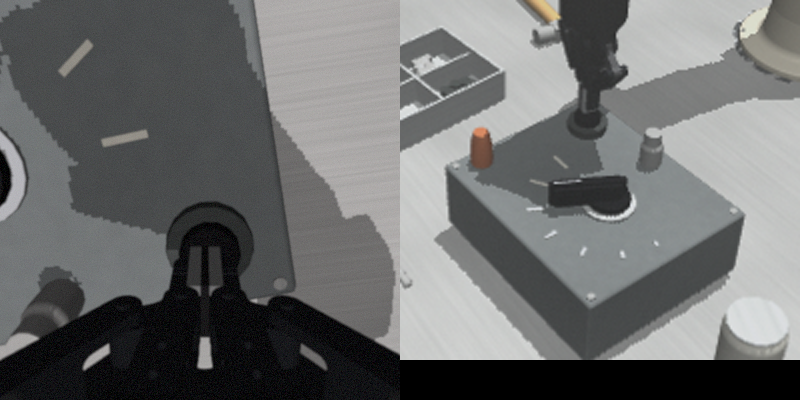

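The tips stand centred over the cap, at (205,245) in the wrist half. I'll press in small steps and watch the force.

>>> play_rows(increments=[{"dx":0,"dy":0,"dz":-0.4,"yaw":0,"hand":0},{"dx":0,"dy":0,"dz":-0.3,"yaw":0,"hand":0},{"dx":0,"dy":0,"dz":-0.2,"yaw":0,"hand":0},{"dx":0,"dy":0,"dz":-0.2,"yaw":0,"hand":0},{"dx":0,"dy":0,"dz":-0.1,"yaw":0,"hand":0},{"dx":0,"dy":0,"dz":-0.1,"yaw":0,"hand":0},{"dx":0,"dy":0,"dz":0,"yaw":0,"hand":0},{"dx":0,"dy":0,"dz":0,"yaw":0,"hand":0}])

```text
time: 11.35
tool_pos: [486.6, 81.6, 128.4]
tcp_rot: [0.997, -0.071, -0.0, 0.0]
wrist_force: [-1.3, -1.0, 3.8]
finger_gap: -0.001
```

>>> play_rows(increments=[{"dx":0,"dy":0,"dz":-0.1,"yaw":0,"hand":0},{"dx":0,"dy":0,"dz":-0.1,"yaw":0,"hand":0},{"dx":0,"dy":0,"dz":-0.1,"yaw":0,"hand":0},{"dx":0,"dy":0,"dz":0,"yaw":0,"hand":0},{"dx":0,"dy":0,"dz":0,"yaw":0,"hand":0},{"dx":0,"dy":0,"dz":0,"yaw":0,"hand":0},{"dx":0,"dy":0,"dz":0,"yaw":0,"hand":0},{"dx":0,"dy":0,"dz":0,"yaw":0,"hand":0}])

```text
time: 12.15
tool_pos: [486.7, 81.6, 126.8]
tcp_rot: [0.997, -0.071, 0.0, 0.001]
wrist_force: [-7.3, -2.2, 19.8]
finger_gap: -0.004
```

The force is 19.8 N at z 126.8, so the button is bottomed (127 was expected). Now I'll release and move clear.

>>> play_rows(increments=[{"dx":0,"dy":0,"dz":0.4,"yaw":0,"hand":0},{"dx":0,"dy":0,"dz":0.6,"yaw":0,"hand":0},{"dx":0,"dy":0,"dz":1,"yaw":0,"hand":0},{"dx":0,"dy":0,"dz":3,"yaw":0,"hand":0},{"dx":0,"dy":0,"dz":4,"yaw":0,"hand":0},{"dx":0,"dy":-2,"dz":4,"yaw":0,"hand":0},{"dx":0,"dy":-4,"dz":0,"yaw":0,"hand":0},{"dx":0,"dy":-4,"dz":0,"yaw":0,"hand":0}])

```text
time: 12.95
tool_pos: [487.8, -18.4, 257.5]
tcp_rot: [0.998, -0.07, 0.002, 0.0]
wrist_force: [0.2, -0.5, 0.0]
finger_gap: 0.002
```

>>> play_rows(increments=[{"dx":0,"dy":-4,"dz":0,"yaw":0,"hand":0},{"dx":0,"dy":-4,"dz":0,"yaw":0,"hand":0},{"dx":0,"dy":-4,"dz":0,"yaw":0,"hand":0},{"dx":0,"dy":-4,"dz":0,"yaw":0,"hand":0},{"dx":0,"dy":-4,"dz":0,"yaw":0,"hand":0},{"dx":0,"dy":-4,"dz":0,"yaw":0,"hand":0},{"dx":0,"dy":0,"dz":0,"yaw":0,"hand":0},{"dx":0,"dy":0,"dz":0,"yaw":0,"hand":0}])

```text
time: 13.75
tool_pos: [486.3, -259.0, 255.1]
tcp_rot: [0.997, -0.072, -0.0, -0.0]
wrist_force: [0.9, 1.1, 1.0]
finger_gap: 0.002
```

```bash
python3 snap.py p9
python3 - <<'E'
from h import *
a=cv2.cvtColor(ctrl.capture("top"),cv2.COLOR_RGB2BGR)[140:250,190:315]
cv2.imwrite("pics/t9.png",cv2.resize(a,None,fx=5,fy=5,interpolation=cv2.INTER_CUBIC))
a=cv2.cvtColor(ctrl.capture("scene"),cv2.COLOR_RGB2BGR)
cv2.imwrite("pics/s9.png",a)
E
```

```text
13.75 [ 486.3 -259.   255.1] [0.93 1.07 1.  ]
```

View pics/t9.png

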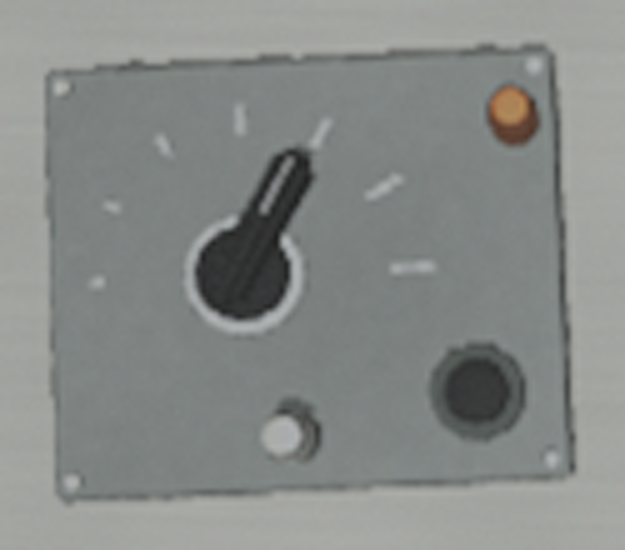

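View pics/s9.png

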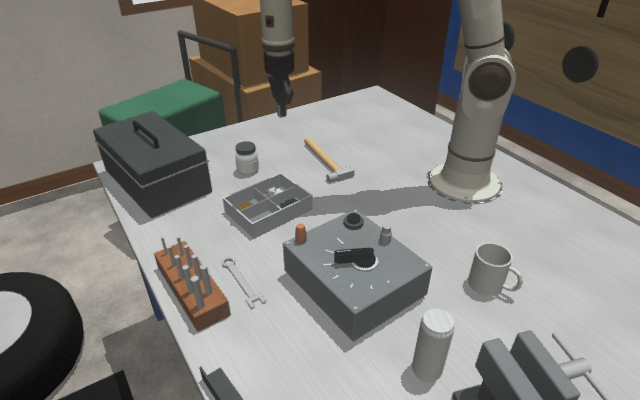

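The top view shows the lever at the fifth mark (crop 320,132), the button up at (478,390), and the socket and nozzle unmoved. The arm is clear.

```bash
python3 -c "
from rig import ctrl
print(ctrl.job_done())"
```

```text
the job is handed in; nothing more can be done
None
```

The lever now rests at the fifth mark, the start button was pressed fully down and released after that, and the job is handed in at about 14 s.

- **Lever:** It started at the third mark. I pushed it with the shut fingertips from its rear side only, two clicks, and it never went past the fifth. The contact force I read was about 2.3 N. I checked it by picture before pressing the button.
- **Button:** It bottomed at 126.8 mm tool height, against 127 mm expected, with 19.8 N. I then lifted straight off.
- **Last checks:** The final top picture shows the lever tip beside mark 5 and the cap looking up. The socket and nozzle stand where they were, and the other things on the bench look unmoved. The arm is clear, with only about 1 N of noise on the wrist.
- **What failed or disagreed:** One move call was refused for missing keys, and nothing moved. My by-eye scene-camera estimate of the button was about 8 mm off the top-camera one. The wrist view put it within about 4 mm of the top-camera position, and that is where I pressed.

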